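# Pack the star bit and book its case in with the hand scanner

### The arm

A 6-joint arm with a two-finger parallel gripper is mounted at the origin on the work surface. World frame = base frame: x ahead of the robot, y to its left, z up, the work surface at z = 0. Lengths are in m, angles in rad, forces in N, time in s.
With the tool pointing down it reaches from about 0.35 to 0.775 m from the base axis. Payload 5.5 kg.
Tool frame: the origin (TCP) lies at the very end of the fingers, on their centre line; the grasp point (between the pads) lies env.hold_point_z behind it (env.hold_point_z is the distance from the TCP to the grasp point, in m); z points along the fingers, y is the line along which they close (so a half turn about z gives the same grasp; the last joint's range is limited). The gripper opens to 85 mm and grips with 20 to 120 N. Pads are 22 mm wide; open, the fingers measure 114 mm over their backs; the gripper's body (76 mm by 85 mm) begins 54 mm behind the grasp point. The pads swing forward as they close: fully open they stand 13 mm farther back than shut.
Start: joints at [-1.3, 0.313, 0.046, 1.304, 0, 1.431], TCP at [0.23, -0.527, 0.209] pointing down, gripper open.
Joint ranges: [-2.76, 2.76], [-0.86, 1.69], [-1.03, 1.26], [-2.2, 2.34], [-1.47, 1.5], [-3.14, 3.14]. Speed limits (rad/s): [2.57, 2.57, 3.14, 3.14, 3.14, 3.14].

### API

Orientations are given as a unit quaternion [w, x, y, z].
In Python, from workcell import env gives the robot as it stands.
- The arm moves only by the tool carry_out, never from a script. Its argument "steps" is a list of rows, each a list of 3 entries, a list of its own where there are three numbers: the turn, a rotation vector about the tool's x, y, z in degrees, then the shift along the tool's x, y, z in cm, then the closure in counts, from 0 (fully open) to 255 (shut). A call has exactly 8 rows; each row is the pose to reach, as a shift and turn from the pose commanded when the call began, along the tool's axes at that moment; what a row does not reach only later rows make up. A row lasts 1/8 s, in which the tool goes at most 62.5 mm and 10.7 degrees, less where a joint would pass 70% of its speed; a pose out of reach is approached as far as the arm can. A call with a gripper value outside its range is refused whole. The fingers move at their own pace and stop on an object; "force" is the grip in N (left out, the last holds). Time passes only in rows, so rows that repeat a pose let the fingers close, or fill a call up. It gives the time, the measured TCP pose, the force, the opening and the grip force at its end, in the units of the state.
- env.get_state(): the state, without advancing time (a new reading comes with each control period).
- env.read_camera(name): name is "scene" or "top"; returns (picture, depth): 420x560x3 uint8, red, green, blue; 420x560 float32, m along the optical axis (not along the pixel's ray), 0 where there is no reading.
- env.get_calibration(name): a dict with "fx", "fy", "cx", "cy" (pixels), "origin" and "orientation" of the camera in the world. Camera axes: x right, y up, looking along -z (the intrinsics and any distortion apply to the point x, -y, -z); pixel columns grow to the right and rows downward; lengths in m; the calibration is good to about 2 mm. A picture is of the moment at which its call begins. get_calibration takes no time and is no camera call.
- env.hand_in(): hands the job in; it is judged then, once.
The state is a dict: "clock": time; "joint_pos": joint angles; "qvel": joint speeds; "tau": joint torques, N m; "tcp_pos": TCP position; "orientation": TCP orientation; "wrist_force": force on the tool from outside, world axes, zero at the start; "ft_torque": the same for the moment, N m; "finger_gap": finger opening in m; "grip_force": force on a finger pad.
Only numpy, scipy, OpenCV 4.12 (cv2) and the standard library are available. Lean on these libraries where they do the work, as an engineer would, in place of code of your own. Each camera call takes 0.05 s, during which the arm holds its last target. There are 200 camera calls.

### The job

Lay the steel star bit in the open blue case and close the lid fully. Then book the kit in: take the yellow hand scanner off its charging pad, aim its red window at the middle of the barcode label on top of the closed lid from about 15 cm away, hold it steady there for a second, and after that do the same with the barcode label on the sloping orange holder. Finally stand the scanner upright back on its charging pad, leaving the dish of nuts and the yellow jack handle where they are.

Things in the scene. Friction and masses are not known exactly. Their poses are not given: they have to be found in the camera images.
- case: Blue plastic hard case, fixed to the bench, 170 (x) x 230 (y) mm outside, 60 mm high without its lid, walls 6 mm, inner floor (black rubber) 10 mm above its underside. Origin: centre of the underside; z up; its front with the black catch looks along its -x, the lid is hinged along the top of its +x side.
- lid (a joint): Angle of the case's lid in rad: 0 fully closed (lid lies flat on the case), about 1.5 standing upright. The hinge is stiff, so the lid stays at any angle and must be pushed shut. Lid: blue plate 170 x 230 x 14 mm with a black catch tab and red press button on the free edge, across from the hinge; closed, its top is 75 mm above the bench.
- lid_hinge (a point): Point on the lid's hinge line, mid-width of the case, 60 mm above the bench, on the case's +x side. Its frame turns with the lid: y along the hinge line, the lid plate extends 170 mm along its -x and from 0 to 14 mm along its z (z is the outer side, pointing up when closed).
- lid_edge (a point): Middle of the lid's free edge, on the outer face, 170 mm from the hinge line.
- case_label: White barcode label 50 (x) x 70 (y) mm with black bars, in the middle of the lid's outer face. Origin: its centre; z points out of the printed face (up when the lid is closed; it faces away from the robot while the lid stands open).
- star_bit: Steel star bit lying on the bench, 100 mm long along its x, 26 mm high: a square body 60 x 26 x 26 mm (x from -50 to +10 mm), then a round shaft 18 mm across with a dark star tip (x up to +50 mm). Origin: underside, mid-length; z up. 0.22 kg.
- bit_grip (a point): Grasp point of the star bit: centre of its square body (26 mm wide), 13 mm above its underside.
- scanner: Yellow and black hand scanner, 150 mm tall, 0.28 kg, standing on its own round black foot (72 mm across, 12 mm thick) on the charging pad. A black stem carries a slanted yellow head 42 mm wide (along y) with flat parallel sides. Origin: centre of the foot's underside; z up; +x is the way the head looks (it looks ahead along +x and steeply down).
- scanner_grip (a point): Grasp point on the scanner's head: 115 mm above the foot's underside, on the foot's axis; grasp from above, fingers on the head's two flat sides (42 mm apart along the scanner's y).
- scan_window: The scanner's red window, 20 x 28 mm, at the lower front end of the head: 33.5 mm ahead of (+x) and 71 mm above the centre of the foot's underside. Origin: its centre; z is the aiming line out of the window, 53 degrees below horizontal when the scanner stands upright, towards the scanner's +x.
- pad: Grey round charging pad, fixed to the bench, 120 mm across, 8 mm high, with a black disc in its middle and a small green mark. Origin: centre of its underside; its top is at 8 mm.
- bay_holder: Orange plastic label holder fixed to the bench, base 90 (x) x 100 (y) mm, 60 mm high, its plate sloping 30 degrees and facing up and towards its -x. Origin: centre of the underside.
- bay_label: White barcode label 50 (x) x 70 (y) mm with black bars on the sloping plate of the orange holder, its centre 39 mm above the bench. Origin: its centre; z points out of the printed face (up, leaning 30 degrees to the holder's -x).
- dish: White ceramic dish, 136 mm across, 26 mm high, holding three black wheel lock nuts (34 mm). Leave alone. Origin: centre of the underside.
- jack_handle: Yellow plastic jack handle end with black rings, lying on the bench, about 160 mm long along its y, 32 mm high. Leave alone. Origin: under its middle, on the bench.
Not all that is in view belongs to the job. Leave any pink or purple look-alike of the scanner alone.

How it is judged:
On the way, in this order (a step that is already met when the one before it is completed fails the run):
1. the star bit lies in the case, let go (x of star_bit in the frame of case between -0.05 and 0.05 m and y of star_bit in the frame of case between -0.085 and 0.085 m and z of star_bit in the frame of case between 0 and 0.035 m and contact force between the fingers and star_bit below 0.1 N and linear speed of star_bit below 0.03 m/s), for 0.2 s.
2. the lid is closed (under 0.06 rad) over the star bit (value of joint lid below 0.06 rad and x of star_bit in the frame of case between -0.05 and 0.05 m and y of star_bit in the frame of case between -0.085 and 0.085 m and z of star_bit in the frame of case between 0 and 0.035 m), for 0.2 s.
3. held scanner aimed at the closed lid's label, steady for 0.8 s: aiming line within 18 mm of its centre each way, window 80 to 200 mm off, within 51 degrees of square on (value of joint lid below 0.06 rad and z of case_label in the frame of scan_window between 0.08 and 0.2 m and x of case_label in the frame of scan_window between -0.018 and 0.018 m and y of case_label in the frame of scan_window between -0.018 and 0.018 m and angle between the z axis of scan_window and the z axis of case_label, either way round below 0.9 rad and z of scan_window in the frame of case_label above 0.04 m and linear speed of scanner below 0.03 m/s and angular speed of scanner below 0.25 rad/s and contact force between the fingers and scanner above 0.5 N), for 0.8 s.
4. the held scanner is aimed at the label on the orange holder in the same way, steady for 0.8 s (value of joint lid below 0.06 rad and z of bay_label in the frame of scan_window between 0.08 and 0.2 m and x of bay_label in the frame of scan_window between -0.018 and 0.018 m and y of bay_label in the frame of scan_window between -0.018 and 0.018 m and angle between the z axis of scan_window and the z axis of bay_label, either way round below 0.9 rad and z of scan_window in the frame of bay_label above 0.04 m and linear speed of scanner below 0.03 m/s and angular speed of scanner below 0.25 rad/s and contact force between the fingers and scanner above 0.5 N), for 0.8 s.
At the end, for the whole second after the job is handed in: The star bit is in the case with the lid closed (under 0.06 rad); the scanner stands upright (within 0.1 rad), at rest and let go, its foot on the charging pad within 25 mm of the pad's centre (all of step 2 and angle between scanner's own z axis and vertical below 0.1 rad and horizontal distance between scanner and pad below 0.025 m and height (world z) of scanner between 0.004 and 0.013 m and linear speed of scanner below 0.02 m/s and contact force between the fingers and scanner below 0.1 N); the robot touches nothing.
It fails at once if the dish of nuts is moved more than 30 mm (distance of dish from where it was at the start of the episode above 0.03 m).
It fails at once if the jack handle is moved more than 30 mm (distance of jack_handle from where it was at the start of the episode above 0.03 m).
It also fails if it takes over 64 s, if anything falls off the work surface, if the arm or the gripper's body presses on something with over 40 N, if the wrist force passes 120 N, or if a joint passes its speed limit or range.

## Working session

There is one attempt and no reset: what is moved stays moved. The work goes in short steps, Python scripts to look and compute and a tool call to move; the robot and the scene stay as the last step left them, time stands still between calls to the robot, and variables do not carry over. Pictures are saved under pics/ and viewed, at most 10 in all, crops included, and the job is handed in when it is done.

Besides the shell and the picture viewer there is one more tool, called after ">>>" in YAML: its name, and indented under it one key for each argument. carry_out: Moves the arm, as the interface text tells. Its arguments: {"type":"object","properties":{"steps":{"type":"array","items":{"type":"array"}},"force":{"type":"number"}},"required":["steps"]}

```bash
mkdir -p pics; ls; cat > h.py <<'E'
import numpy as np,cv2
from workcell import env
from scipy.spatial.transform import Rotation as R
def q2R(q): return R.from_quat([q[1],q[2],q[3],q[0]])
def cloud(name):
    im,d=env.read_camera(name); c=env.get_calibration(name)
    v,u=np.mgrid[0:d.shape[0],0:d.shape[1]]
    p=np.stack([(u-c['cx'])/c['fx']*d,-(v-c['cy'])/c['fy']*d,-d],-1)
    P=q2R(c['orientation']).apply(p.reshape(-1,3)).reshape(p.shape)+np.array(c['origin'])
    P[d==0]=np.nan
    return im,P
E
python3 - <<'E'
from h import *
for n in('scene','top'):
    im,P=cloud(n); np.save(n+'.npy',P); cv2.imwrite(f'pics/{n}0.png',im[:,:,::-1]); print(env.get_calibration(n))
print(env.get_state(),env.hold_point_z)
E
```

```text
pics
{'fx': 535.5832296795803, 'fy': 535.5832296795803, 'cx': 278.64542426780275, 'cy': 221.2138687096333, 'origin': array([ 1.50825343, -0.54890642,  0.9828684 ]), 'orientation': array([0.75941332, 0.38140494, 0.234285  , 0.47215698])}
{'fx': 448.11030863549246, 'fy': 448.11030863549246, 'cx': 285.59055920523554, 'cy': 207.78655749536776, 'origin': array([ 0.34141232, -0.06210581,  1.17194996]), 'orientation': array([ 0.71476633,  0.04902258, -0.03590513, -0.69671853])}
{'clock': 0.1, 'joint_pos': array([-1.29960041e+00,  3.13946087e-01,  4.50764173e-02,  1.30359210e+00,
        2.86631802e-05,  1.43117892e+00]), 'qvel': array([ 0.00070776, -0.00144173,  0.00216853, -0.00018512, -0.00048248,
        0.0010541 ]), 'tau': array([ 2.93162695e-03, -4.81728351e+01,  2.99241865e+01,  1.28842023e-02,
       -1.16673582e-04,  1.74825453e-05]), 'tcp_pos': array([ 0.22948594, -0.5266808 ,  0.20847963]), 'orientation': array([-8.31864574e-04,  9.78977784e-01,  2.03965206e-01, -4.04441881e-05]), 'wrist_force': array([ 0.72971344,  0.73954144, -0.43687308]), 'ft_torque': array([ 0.02652562,  0.02189777, -0.00183717]), 'grip_force': 0.0, 'finger_gap': 0.08516646656292343} 0.0187
```

View pics/scene0.png

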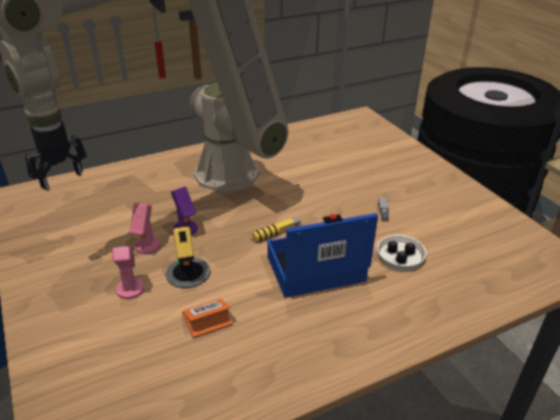

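View pics/top0.png

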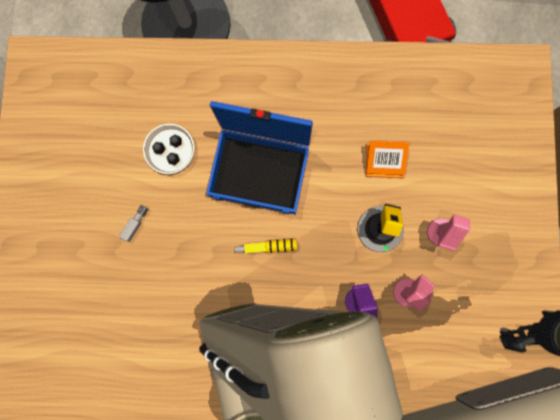

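The top view shows the bit at about (134,223), the case at (260,170) with its lid upright, the dish at (169,150) and the handle at (268,246). The scanner is on its pad at (382,229) and the orange holder at (387,160). The pink and purple decoys are at (448,232), (413,292) and (362,300).

```bash
python3 - <<'E'
from h import *
P=np.load('top.npy'); im=cv2.imread('pics/top0.png'); hsv=cv2.cvtColor(im,cv2.COLOR_BGR2HSV)
def reg(u0,u1,v0,v1,m):
    z=np.zeros(m.shape,bool); z[v0:v1,u0:u1]=1; return z&m&np.isfinite(P[...,2])
Z=P[...,2]; H,S,V=hsv[...,0],hsv[...,1],hsv[...,2]
def rep(n,m):
    q=P[m]; 
    if len(q)<5: print(n,len(q));return
    r=cv2.minAreaRect((q[:,:2]*1000).astype(np.float32)); print(n,len(q),'med',np.median(q,0).round(4),'zmax',np.nanpercentile(q[:,2],[5,50,98]).round(4),'rect',np.round(r[0],1),np.round(r[1],1),round(r[2],1))
print('bench',np.nanmedian(Z[300:330,20:150]))
rep('bit',reg(112,155,198,248,Z>.012)); rep('bitbody',reg(112,155,198,248,Z>.022))
rep('dish',reg(138,200,120,180,Z>.015))
rep('handle',reg(230,305,230,262,Z>.012))
rep('holder',reg(355,420,130,185,Z>.01))
rep('baylabel',reg(370,405,145,172,(S<60)&(Z>.02)))
rep('head',reg(375,408,200,242,(H>20)&(H<35)&(S>150)&(Z>.05)))
pm=reg(352,405,205,255,(Z>.004)&(Z<.015)); rep('pad',pm)
rep('scanner hi',reg(352,410,200,255,Z>.03))
rep('lid',reg(205,318,95,150,(Z>.1)))
rim=reg(200,315,95,218,(Z>.05)&(Z<.068)&(H>100)&(H<130)); rep('rim',rim)
rep('lidtop',reg(205,318,95,150,(Z>.205)))
rep('floor',reg(200,315,130,218,(Z>.003)&(Z<.02)&(V<60)))
# pad circle fit
m=pm; c=cv2.findContours(m.astype(np.uint8),0,1)[0]; c=max(c,key=len)[:,0]; q=P[c[:,1],c[:,0]][:,:2]
print('padcircle',[x for x in cv2.minEnclosingCircle((q*1000).astype(np.float32))])
S2=np.load('scene.npy'); sc=cv2.imread('pics/scene0.png'); h2=cv2.cvtColor(sc,cv2.COLOR_BGR2HSV)
for n,(u0,u1,v0,v1),f in [('sc lablel bay',(185,232,298,325),(h2[...,1]<60)),('sc head',(170,200,225,262),(h2[...,0]>20)&(h2[...,0]<35)&(h2[...,1]>130)),('sc padz',(165,212,250,290),S2[...,2]>0.004),('sc lidlabel',(316,348,238,264),h2[...,1]<60)]:
    z=np.zeros(f.shape,bool);z[v0:v1,u0:u1]=1; q=S2[z&f&np.isfinite(S2[...,2])]; r=cv2.minAreaRect((q[:,:2]*1000).astype(np.float32));print(n,len(q),np.median(q,0).round(4),q.mean(0).round(4),np.percentile(q[:,2],[5,95]).round(3),r)
big=np.hstack([cv2.resize(im[190:320,340:480],None,fx=2.8,fy=2.8,interpolation=2),cv2.resize(im[90:220,200:340],None,fx=2.8,fy=2.8,interpolation=2)])
cv2.imwrite('pics/crop1.png',big)
E
```

```text
bench -0.00018909943744760405
bit 378 med [0.4264 0.3567 0.0242] zmax [0.0153 0.0242 0.0296] rect [432.6 355.8] [ 27.4 101.1] 61.1
bitbody 262 med [0.4199 0.3619 0.0254] zmax [0.0226 0.0254 0.0296] rect [432.5 355.8] [27.5 99. ] 61.6
dish 807 med [0.6369 0.2731 0.0265] zmax [0.0167 0.0265 0.0382] rect [630.2 273.8] [134.5 133.8] 48.1
handle 658 med [ 0.3794 -0.0023  0.028 ] zmax [0.0201 0.028  0.0356] rect [379.3  10.1] [ 32.4 158.9] 6.8
holder 1372 med [ 0.6147 -0.2964  0.039 ] zmax [0.0134 0.039  0.0604] rect [ 613.7 -297.7] [101.3  87.6] 88.7
baylabel 464 med [ 0.6137 -0.2973  0.0394] zmax [0.0283 0.0394 0.0518] rect [ 613.7 -297.9] [67.5 41.8] 88.7
head 541 med [ 0.4396 -0.2843  0.1399] zmax [0.0988 0.1399 0.1567] rect [ 445.9 -289.9] [42.2 72.1] 79.5
pad 844 med [ 0.4131 -0.2639  0.008 ] zmax [0.0047 0.008  0.0129] rect [ 431.3 -280.5] [122.7 135.5] 1.0
scanner hi 642 med [ 0.442  -0.2849  0.1377] zmax [0.0662 0.1377 0.1566] rect [ 448.3 -290.4] [42.2 78.3] 79.5
lid 2225 med [0.6558 0.0158 0.1939] zmax [0.111  0.1939 0.2409] rect [658.7  18.2] [230.   23.5] 80.0
rim 926 med [0.5
[... 391 characters left out ...]
-0.2987  0.0394] [ 0.6146 -0.2991  0.0386] [0.028 0.048] ((616.3358764648438, -299.18792724609375), (40.91679763793945, 66.57311248779297), 0.701314389705658)
sc head 384 [ 0.4602 -0.2947  0.1218] [ 0.4555 -0.2934  0.1216] [0.097 0.151] ((362.0606994628906, -274.39678955078125), (37.987979888916016, 245.3052978515625), 78.54238891601562)
sc padz 1052 [ 0.4572 -0.296   0.0156] [ 0.4541 -0.2921  0.03  ] [0.005 0.104] ((438.8548583984375, -287.62457275390625), (115.62190246582031, 113.45950317382812), 73.60015869140625)
sc lidlabel 452 [0.6695 0.0147 0.1451] [0.6695 0.0148 0.1452] [0.121 0.169] ((669.7864379882812, 15.534372329711914), (73.61602783203125, 10.994790077209473), 79.42105102539062)
```

View pics/crop1.png

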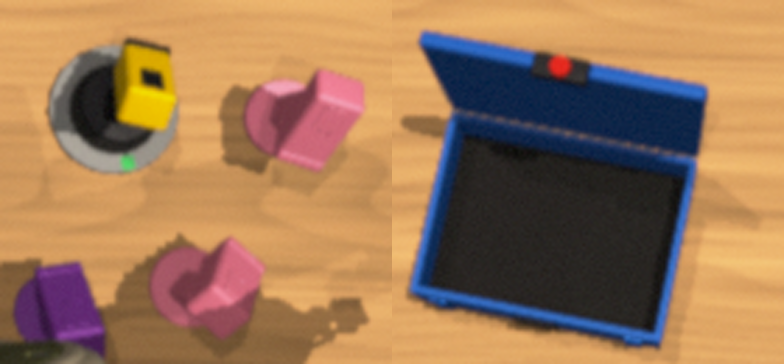

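Everything checks against the given sizes: the case is yawed −10°, the lid is upright and the bit body is at the lower left. The scanner's yaw sign and foot centre are still open. I'll fit those while writing the move helper.

```bash
cat >> h.py <<'E'
def down(yawy):
    a=np.radians(yawy); y=np.array([np.cos(a),np.sin(a),0]); z=np.array([0,0,-1.]); return R.from_matrix(np.stack([np.cross(y,z),y,z],1))
def plan(*tg):
    """targets (x,y,z in m, tool-y yaw deg) -> turn deg, shift cm from the present pose"""
    s=env.get_state(); R0=q2R(s['orientation']); p0=s['tcp_pos']
    print('t',round(s['clock'],2),'tcp',p0.round(4),'yawy',round(np.degrees(np.arctan2(*R0.as_matrix()[1::-1,1])),1),'F',s['wrist_force'].round(1),'gap',round(s['finger_gap'],4))
    for x,y,z,w in tg:
        print((R0.inv()*down(w)).as_rotvec(degrees=True).round(1).tolist(),(R0.inv().apply(np.array([x,y,z])-p0)*100).round(2).tolist())
E
python3 - <<'E'
from h import *
P=np.load('top.npy'); im=cv2.imread('pics/top0.png'); hsv=cv2.cvtColor(im,cv2.COLOR_BGR2HSV); H,S,V=[hsv[...,i] for i in range(3)]
m=np.zeros(H.shape,bool); m[200:242,375:408]=1; m&=(H>20)&(H<35)&(S>150)&(P[...,2]>.1)
q=P[m]; A=np.c_[q[:,:2]-q[:,:2].mean(0),np.ones(len(q))]; print('head plane',np.linalg.lstsq(A,q[:,2],rcond=None)[0])
Q=np.load('scene.npy'); 
for n,X in(('top',P),('scene',Q)):
    xy=X[...,:2]; near=np.hypot(X[...,0]-.433,X[...,1]+.285)<.09
    for nm,lo,hi in(('pad',.004,.012),('foot',.015,.025),('head',.09,.17)):
        k=near&(X[...,2]>lo)&(X[...,2]<hi); k=cv2.morphologyEx(k.astype(np.uint8),cv2.MORPH_OPEN,np.ones((2,2)))>0
        c=(X[k][:,:2]*1000).astype(np.float32); print(n,nm,len(c),cv2.minEnclosingCircle(c),cv2.minAreaRect(c))
plan((.45,-.15,.27,20),(.415,.3655,.15,61.1))
E
```

```text
head plane [-0.61816844 -0.03858572  0.13678278]
top pad 734 ((430.37774658203125, -287.7049865722656), 60.230533599853516) ((428.0453186035156, -284.85137939453125), (119.60707092285156, 81.91244506835938), 43.203277587890625)
top foot 259 ((435.9989318847656, -291.12615966796875), 35.93659591674805) ((430.666015625, -282.71551513671875), (70.89909362792969, 40.18989562988281), 34.058380126953125)
top head 591 ((451.3714904785156, -305.10809326171875), 52.657936096191406) ((447.46832275390625, -305.53271484375), (80.132080078125, 82.61924743652344), 3.2355849742889404)
scene pad 345 ((438.0882263183594, -283.59991455078125), 60.13114929199219) ((443.25286865234375, -286.62353515625), (113.72030639648438, 105.73601531982422), 68.28553009033203)
scene foot 233 ((442.2112731933594, -288.84906005859375), 36.43149948120117) ((446.7540283203125, -288.95391845703125), (68.13780975341797, 59.188385009765625), 83.4301986694336)
scene head 537 ((378.63623046875, -270.17236328125), 118.79907989501953) ((378.49505615234375, -270.630126953125), (33.52674102783203, 236.09426879882812), 72.85326385498047)
t 0.1 tcp [ 0.2295 -0.5267  0.2085] yawy -66.5 F [ 0.7  0.7 -0.4] gap 0.0852
[-0.1, -0.1, -86.5] [35.26, -25.74, -6.1]
[-0.0, -0.1, -127.6] [52.64, -74.38, 5.98]
```

The head slopes down towards +x, so the scanner's yaw is about −10.5°. Moving to the bit.

>>> carry_out:
  steps:
    - [[0, 0, -86.5], [35.3, -25.7, -6.1], 0]
    - [[0, 0, -86.5], [35.3, -25.7, -6.1], 0]
    - [[0, 0, -86.5], [35.3, -25.7, -6.1], 0]
    - [[0, 0, -86.5], [35.3, -25.7, -6.1], 0]
    - [[0, 0, -86.5], [35.3, -25.7, -6.1], 0]
    - [[0, 0, -86.5], [35.3, -25.7, -6.1], 0]
    - [[0, 0, -127.6], [52.6, -74.4, 6], 0]
    - [[0, 0, -127.6], [52.6, -74.4, 6], 0]
  force: 60

```text
clock: 1.1
tcp_pos: [0.417, -0.0823, 0.2367]
orientation: [0.0, 0.575, 0.818, 0.0]
wrist_force: [0.9, -0.4, -0.3]
finger_gap: 0.0854
grip_force: 0.0
```

```bash
python3 -c "
from h import *
plan((.415,.3655,.07,61.1))"
```

```text
t 1.1 tcp [ 0.417  -0.0823  0.2367] yawy 19.8 F [ 0.9 -0.4 -0.3] gap 0.0854
[0.0, 0.0, -41.3] [42.19, 15.0, 16.67]
```

>>> carry_out:
  steps:
    - [[0, 0, -41.3], [42, 15, 10], 0]
    - [[0, 0, -41.3], [42, 15, 10], 0]
    - [[0, 0, -41.3], [42, 15, 10], 0]
    - [[0, 0, -41.3], [42, 15, 10], 0]
    - [[0, 0, -41.3], [42, 15, 10], 0]
    - [[0, 0, -41.3], [42, 15, 10], 0]
    - [[0, 0, -41.3], [42, 15, 10], 0]
    - [[0, 0, -41.3], [42, 15, 10], 0]

```text
clock: 2.1
tcp_pos: [0.4171, 0.3644, 0.1354]
orientation: [-0.001, 0.25, 0.968, -0.001]
wrist_force: [-0.4, -0.4, -0.2]
finger_gap: 0.0852
grip_force: 0.0
```

```bash
python3 -c "
from h import *
im,P=cloud('scene'); cv2.imwrite('pics/s1.png',im[:,:,::-1])
plan((.415,.3655,.05,61.1),(.415,.3655,.005,61.1))"
```

```text
t 2.15 tcp [0.4172 0.3649 0.1353] yawy 61.0 F [ 1.3  2.2 -0.7] gap 0.0852
[-0.1, -0.1, -0.1] [0.21, -0.05, 8.53]
[-0.1, -0.1, -0.1] [0.2, -0.04, 13.03]
```

>>> carry_out:
  steps:
    - [[0, 0, 0], [0.2, 0, 5], 0]
    - [[0, 0, 0], [0.2, 0, 10], 0]
    - [[0, 0, 0], [0.2, 0, 12], 0]
    - [[0, 0, 0], [0.2, 0, 13], 0]
    - [[0, 0, 0], [0.2, 0, 13], 140]
    - [[0, 0, 0], [0.2, 0, 13], 255]
    - [[0, 0, 0], [0.2, 0, 13], 255]
    - [[0, 0, 0], [0.2, 0, 13], 255]
  force: 60

```text
clock: 3.15
tcp_pos: [0.417, 0.363, 0.0079]
orientation: [0.0, 0.252, 0.968, 0.0]
wrist_force: [-0.0, -0.8, 0.3]
finger_gap: 0.0123
grip_force: 0.0
```

```bash
python3 -c "
from h import *
plan((.415,.3655,.12,61.1),(.53,.06,.17,-10))"
```

```text
t 3.15 tcp [0.417  0.363  0.0079] yawy 60.8 F [-0.  -0.8  0.3] gap 0.0123
[0.1, 0.0, -0.3] [0.29, 0.13, -11.21]
[0.1, -0.0, 70.8] [-24.66, -20.92, -16.22]
```

The gap of 12 mm is less than the bit's 26 mm, so the grasp missed. I'll look before moving.

```bash
python3 -c "
from h import *
a,P=cloud('scene'); b,Q=cloud('top')
A=cv2.resize(a[140:260,330:450],(400,400),interpolation=2);B=cv2.resize(b[170:290,80:200],(400,400),interpolation=2)
cv2.imwrite('pics/s2.png',np.hstack([A,B])[:,:,::-1])
print(env.get_state()['finger_gap'])"
```

```text
4.217925932417104e-05
```

View pics/s2.png

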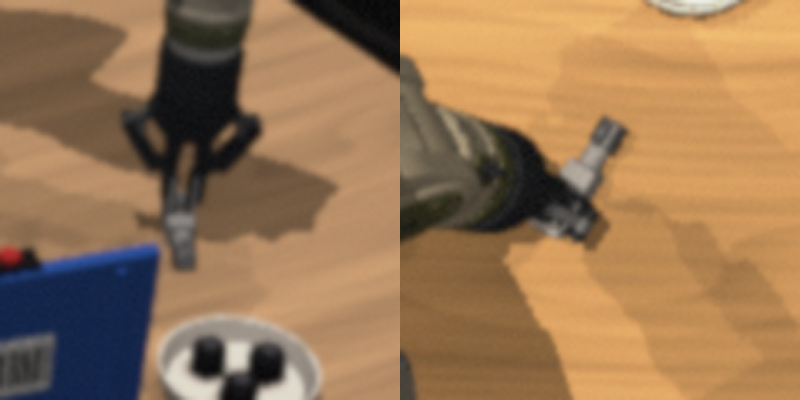

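```bash
python3 -c "
from h import *
plan()
b,Q=cloud('top'); P=np.load('top.npy')
a,S=cloud('scene'); S0=np.load('scene.npy')
for n,X in(('top0',P),('top',Q),('sc0',S0),('sc',S)):
    k=(X[...,0]>.37)&(X[...,0]<.52)&(X[...,1]>.29)&(X[...,1]<.42)&(X[...,2]>.009)&(X[...,2]<.035)
    k=cv2.morphologyEx(k.astype(np.uint8),cv2.MORPH_OPEN,np.ones((2,2)))>0
    q=X[k]; d=q[:,:2]@[.875,-.483]; e=q[:,:2]@[.483,.875]; hi=q[:,2]>.0215
    print(n,len(q),'along',d.min().round(4),d.max().round(4),'across',np.percentile(e,[2,50,98]).round(4),'z',np.percentile(q[:,2],[5,50,98]).round(4),'hi along',d[hi].min().round(4),d[hi].max().round(4))
print('tcp along',np.dot([.417,.363],[.875,-.483]),np.dot([.417,.363],[.483,.875]))
"
```

```text
t 3.25 tcp [0.4168 0.3629 0.0075] yawy 60.8 F [ 0.4  0.  -0.1] gap 0.0
top0 390 along nan nan across [nan nan nan] z [nan nan nan] hi along 0.1571 0.2571
top 231 along nan nan across [nan nan nan] z [nan nan nan] hi along 0.1577 0.2571
sc0 173 along 0.1313 0.2632 across [0.5074 0.5199 0.5404] z [-0.0023  0.0202  0.0278] hi along 0.1654 0.2619
sc 138 along 0.1542 0.261 across [0.5071 0.5187 0.5402] z [-0.0033  0.02    0.0309] hi along 0.1872 0.261
tcp along 0.18954600000000002 0.5190359999999999
```

```bash
python3 -c "
from h import *
a,S=cloud('scene'); b,Q=cloud('top'); c=env.get_calibration('scene'); s=env.get_state()
Rr=q2R(c['orientation'])
for z in (s['tcp_pos'][2],.026,.05,.08):
    p=Rr.inv().apply(np.r_[s['tcp_pos'][:2],z]-c['origin']); print(z.round(4),c['cx']+c['fx']*p[0]/-p[2],c['cy']-c['fy']*p[1]/-p[2])
for v in range(180,226,2):
    print(v,[tuple((S[v,u]*1000).round(0).astype(int)) for u in (380,384,388)])
print(s['grip_force'],s['finger_gap'])
cv2.imwrite('pics/s3.png',cv2.resize(a[165:230,345:425],(800,600),interpolation=2)[:,:,::-1])
"
```

```text
0.0072 382.22730995467856 206.45573253953725Traceback (most recent call last):
  File "<string>", line 6, in <module>
    p=Rr.inv().apply(np.r_[s['tcp_pos'][:2],z]-c['origin']); print(z.round(4),c['cx']+c['fx']*p[0]/-p[2],c['cy']-c['fy']*p[1]/-p[2])
                                                                   ^^^^^^^
AttributeError: 'float' object has no attribute 'round'
```

```bash
python3 -c "
from h import *
a,S=cloud('scene'); c=env.get_calibration('scene'); s=env.get_state()
Rr=q2R(c['orientation'])
for z in (.026,.05,.08):
    p=Rr.inv().apply(np.r_[s['tcp_pos'][:2],z]-c['origin']); print(z,c['cx']+c['fx']*p[0]/-p[2],c['cy']-c['fy']*p[1]/-p[2])
for v in range(184,222,3):
    print(v,[(S[v,u]*1000).round(0).tolist() for u in (380,384)])
print(s['grip_force'],s['finger_gap'],s['tcp_pos'])
cv2.imwrite('pics/s3.png',cv2.resize(a[165:230,345:425],(738,600),interpolation=2)[:,:,::-1])
"
```

```text
0.026 382.9352096713212 201.55670971804
0.05 383.86832149668675 195.2147952102474
0.08 385.057599509309 187.13184172383828
184 [[402.0, 353.0, 86.0], [427.0, 348.0, 102.0]]
187 [[413.0, 346.0, 83.0], [424.0, 352.0, 88.0]]
190 [[413.0, 347.0, 72.0], [424.0, 354.0, 77.0]]
193 [[412.0, 350.0, 59.0], [420.0, 359.0, 61.0]]
196 [[420.0, 345.0, 54.0], [427.0, 355.0, 56.0]]
199 [[421.0, 346.0, 44.0], [429.0, 355.0, 46.0]]
202 [[414.0, 353.0, 26.0], [428.0, 358.0, 33.0]]
205 [[424.0, 347.0, 23.0], [436.0, 353.0, 28.0]]
208 [[435.0, 340.0, 20.0], [437.0, 353.0, 17.0]]
211 [[435.0, 342.0, 8.0], [449.0, 345.0, 16.0]]
214 [[436.0, 342.0, -3.0], [465.0, 334.0, 19.0]]
217 [[454.0, 329.0, 1.0], [476.0, 326.0, 17.0]]
220 [[464.0, 322.0, -1.0], [481.0, 323.0, 10.0]]
0.0 0.00013778989590592327 [0.41656014 0.36271484 0.00711034]
```

View pics/s3.png

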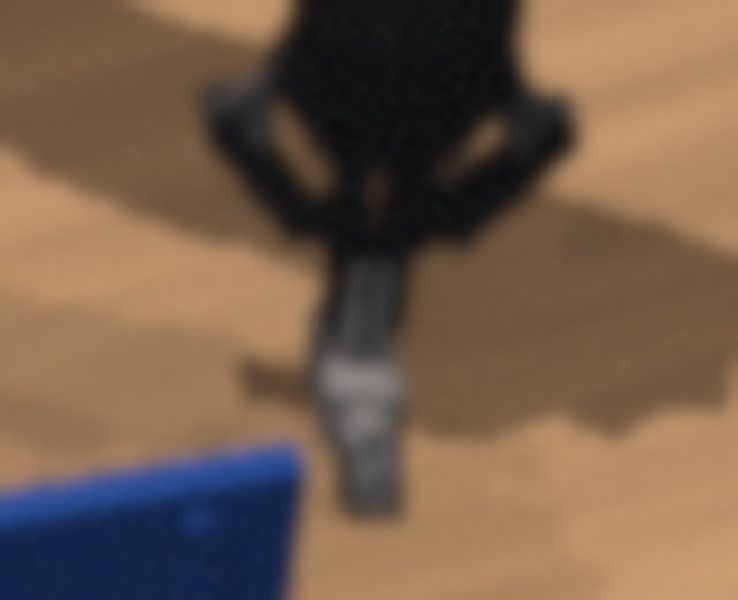

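```bash
python3 -c "
from h import *
S=np.load('scene.npy')
k=(abs(S[...,0]-.2295)<.08)&(abs(S[...,1]+.5267)<.08)&(S[...,2]>.15)&(S[...,2]<.45)
q=S[k]; d=q-[.2295,-.5267,.2085]
a=np.radians(-66.5); al=d[:,:2]@[np.cos(a),np.sin(a)]; ax=d[:,:2]@[-np.sin(a),np.cos(a)]
for z in np.arange(-.03,.15,.008):
    m=(d[:,2]>=z)&(d[:,2]<z+.008)
    if m.sum()>1: print(z.round(3),m.sum(),'y',al[m].min().round(3),al[m].max().round(3),'x',ax[m].min().round(3),ax[m].max().round(3))
S,_=None,None
s=env.get_state();print(s['joint_pos'],s['tau'],s['wrist_force'])
"
```

```text
0.026 3 y -0.043 0.049 x -0.006 0.009
0.034 33 y -0.054 0.055 x -0.008 0.014
0.042 48 y -0.056 0.058 x -0.01 0.017
0.05 36 y -0.054 0.058 x -0.007 0.014
0.058 53 y -0.054 0.061 x -0.013 0.017
0.066 45 y -0.054 0.059 x -0.012 0.014
0.074 54 y -0.073 0.075 x -0.011 0.017
0.082 138 y -0.072 0.076 x -0.011 0.019
0.09 143 y -0.071 0.075 x -0.015 0.024
0.098 160 y -0.07 0.074 x -0.018 0.02
0.106 124 y -0.071 0.074 x -0.013 0.024
0.114 150 y -0.069 0.072 x -0.011 0.024
0.122 188 y -0.069 0.071 x -0.011 0.026
0.13 194 y -0.065 0.071 x -0.01 0.018
0.138 35 y -0.061 0.064 x -0.006 0.032
0.146 76 y -0.03 0.04 x -0.005 0.043
[ 5.71127918e-01  4.14325274e-01 -3.34399102e-01  8.22153896e-01
 -1.10511292e-04  1.08103459e+00] [ 2.26382217e-03 -4.84231639e+01  2.46606034e+01  1.70212235e-03
 -5.42904218e-04 -6.54295945e-05] [-0.18864996  0.17159165 -0.13166319]
```

By the depth cloud, the open fingertips sit about 32 mm above the reported TCP, where I expected 13 mm. So the real tips are about 19 mm higher than reported, and the fingers closed just above the bit. I'll open, go about 2 cm lower and grip again.

>>> carry_out:
  steps:
    - [[0, 0, 0], [0, 0, -3], 0]
    - [[0, 0, 0], [0, 0, -3], 0]
    - [[0, 0, 0], [0, 0, -3], 0]
    - [[0, 0, 0], [0, 0, -3], 0]
    - [[0, 0, 0], [0, 0, 0], 0]
    - [[0, 0, 0], [0, 0, 2], 80]
    - [[0, 0, 0], [0, 0, 2], 255]
    - [[0, 0, 0], [0, 0, 2], 255]
  force: 60

```text
clock: 4.5
tcp_pos: [0.4167, 0.3628, -0.0127]
orientation: [-0.0, 0.252, 0.968, -0.0]
wrist_force: [1.3, 0.6, 0.6]
finger_gap: 0.032
grip_force: 0.0
```

>>> carry_out:
  steps:
    - [[0, 0, 0], [0, 0, 0], 255]
    - [[0, 0, 0], [0, 0, 0], 255]
    - [[0, 0, 0], [0, 0, 0], 255]
    - [[0, 0, 0], [0, 0, 0], 255]
    - [[0, 0, 0], [0, 0, -3], 255]
    - [[0, 0, 0], [0, 0, -8], 255]
    - [[0, 0, 0], [0, 0, -13], 255]
    - [[0, 0, 0], [0, 0, -15], 255]

```text
clock: 5.5
tcp_pos: [0.4177, 0.3635, 0.1401]
orientation: [0.001, 0.252, 0.968, 0.001]
wrist_force: [0.2, -0.4, -2.2]
finger_gap: 0.0245
grip_force: 59.5
```

```bash
python3 -c "
from h import *
plan((.53,.06,.14,-10),(.5607,.0568,.12,-10))"
```

```text
t 5.5 tcp [0.4177 0.3635 0.1401] yawy 60.8 F [ 0.2 -0.4 -2.2] gap 0.0245
[0.2, -0.0, 70.8] [-24.62, -21.0, -0.02]
[0.2, -0.0, 70.8] [-27.45, -19.79, 1.99]
```

>>> carry_out:
  steps:
    - [[0, 0, 70.8], [-27.4, -19.8, -1], 255]
    - [[0, 0, 70.8], [-27.4, -19.8, -1], 255]
    - [[0, 0, 70.8], [-27.4, -19.8, -1], 255]
    - [[0, 0, 70.8], [-27.4, -19.8, -1], 255]
    - [[0, 0, 70.8], [-27.4, -19.8, -1], 255]
    - [[0, 0, 70.8], [-27.4, -19.8, -1], 255]
    - [[0, 0, 70.8], [-27.4, -19.8, 0], 255]
    - [[0, 0, 70.8], [-27.4, -19.8, 3], 255]

```text
clock: 6.5
tcp_pos: [0.5604, 0.0553, 0.1076]
orientation: [0.001, 0.767, 0.642, 0.001]
wrist_force: [-0.6, 0.6, -2.4]
finger_gap: 0.0244
grip_force: 59.6
```

```bash
python3 -c "
from h import *
a,S=cloud('scene'); b,Q=cloud('top')
A=cv2.resize(a[170:300,250:400],None,fx=2.6,fy=2.6,interpolation=2);B=cv2.resize(b[90:220,200:350],None,fx=2.6,fy=2.6,interpolation=2)
cv2.imwrite('pics/s4.png',np.hstack([A,B])[:,:,::-1])
plan((.5607,.0568,.05,-10),(.5607,.0568,-.001,-10))"
```

```text
t 6.6 tcp [0.556  0.056  0.1036] yawy -10.1 F [-0.7  0.8 -2.3] gap 0.0244
[-0.4, 0.1, -0.0] [0.17, 0.49, 5.35]
[-0.4, 0.1, -0.0] [0.17, 0.53, 10.45]
```

View pics/s4.png

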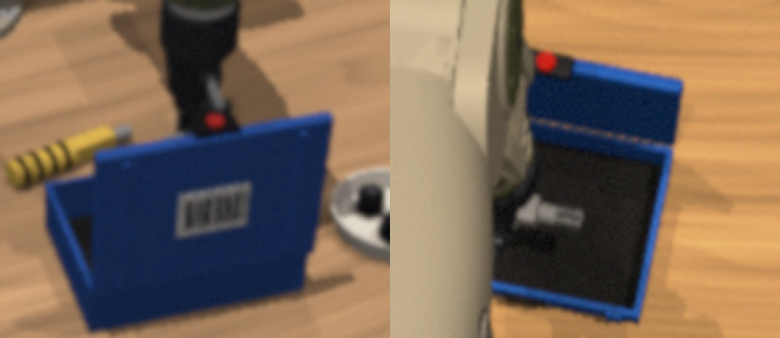

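The left half shows the hand in front of the upright lid. The right half shows the bit held over the case floor, tip at crop (580,218). Lowering and releasing.

>>> carry_out:
  steps:
    - [[0, 0, 0], [0.2, 0.3, 4], 255]
    - [[0, 0, 0], [0.2, 0.3, 7], 255]
    - [[0, 0, 0], [0.2, 0.3, 9], 255]
    - [[0, 0, 0], [0.2, 0.3, 10], 255]
    - [[0, 0, 0], [0.2, 0.3, 10.3], 255]
    - [[0, 0, 0], [0.2, 0.3, 10.3], 255]
    - [[0, 0, 0], [0.2, 0.3, 10.3], 110]
    - [[0, 0, 0], [0.2, 0.3, 10.3], 110]

```text
clock: 7.6
tcp_pos: [0.5633, 0.0576, 0.0052]
orientation: [0.001, 0.766, 0.643, 0.001]
wrist_force: [0.0, 1.2, -0.8]
finger_gap: 0.0484
grip_force: 0.0
```

```bash
python3 -c "
from h import *
plan((.5607,.0568,.05,-10),(.5607,.0568,.3,80))"
```

```text
t 7.6 tcp [0.5633 0.0576 0.0052] yawy -10.0 F [ 0.   1.2 -0.8] gap 0.0484
[0.1, -0.0, -0.0] [-0.12, -0.23, -4.48]
[0.1, 0.1, -90.0] [-0.12, -0.18, -29.48]
```

>>> carry_out:
  steps:
    - [[0, 0, 0], [0, 0, -6], 110]
    - [[0, 0, 0], [0, 0, -12], 110]
    - [[0, 0, -10], [0, 0, -18], 255]
    - [[0, 0, -20], [0, 0, -24], 255]
    - [[0, 0, -40], [0, 0, -27], 255]
    - [[0, 0, -90], [-2, 6, -27], 255]
    - [[0, 0, -90], [-2.1, 10, -27], 255]
    - [[0, 0, -90], [-2.1, 13.8, -27], 255]

```text
clock: 8.6
tcp_pos: [0.696, 0.0122, 0.2749]
orientation: [0.001, 0.315, 0.949, 0.0]
wrist_force: [0.6, 0.2, 0.5]
finger_gap: 0.0001
grip_force: 0.0
```

```bash
python3 -c "
from h import *
b,Q=cloud('top')
k=(abs(Q[...,0]-.565)<.05)&(abs(Q[...,1]-.035)<.09)&(Q[...,2]>.018)&(Q[...,2]<.05); q=Q[k]; print(len(q),cv2.minAreaRect((q[:,:2]*1000).astype(np.float32)) if len(q)>3 else 0)
plan((.695,.0127,.27,80),(.695,.0127,.17,80))"
```

```text
116 ((569.8329467773438, 6.640546798706055), (36.93645095825195, 47.99155044555664), 74.07368469238281)
t 8.65 tcp [0.6995 0.0111 0.2715] yawy 53.6 F [ 1.3 -0.8 -1.9] gap -0.0001
[-0.0, 0.0, -26.4] [0.46, -0.14, 0.15]
[-0.0, 0.0, -26.4] [0.47, -0.14, 10.15]
```

>>> carry_out:
  steps:
    - [[0, 0, -10], [0.3, 0, 0], 255]
    - [[0, 0, -20], [0.3, 0, 0], 255]
    - [[0, 0, -26.4], [0.3, 0, 2], 255]
    - [[0, 0, -26.4], [0.3, 0, 5], 255]
    - [[0, 0, -26.4], [0.3, 0, 8], 255]
    - [[0, 0, -26.4], [0.3, 0, 10], 255]
    - [[0, 0, -26.4], [0.3, 0, 10], 255]
    - [[0, 0, -26.4], [0.3, 0, 10], 255]

```text
clock: 9.65
tcp_pos: [0.6927, 0.0147, 0.1755]
orientation: [0.001, 0.093, 0.996, -0.0]
wrist_force: [0.1, 1.1, -1.3]
finger_gap: -0.0002
grip_force: 0.0
```

```bash
python3 -c "
from h import *
plan()
s=env.get_state(); c0=np.array([.572,.0345]); cx=np.array([.985,-.174]); cy=np.array([.174,.985])
p=s['tcp_pos']; u=(p[:2]-c0)@cx; print('case xy of tcp',u,(p[:2]-c0)@cy)
for t in range(90,-1,-10):
    a=np.radians(t); r=.13+.0
    x=.085-r*np.cos(a)+.014*np.sin(a)+.011; z=.06+r*np.sin(a)+.014*np.cos(a)-.0195
    print(t,'toolx',round((u-x)*100,2),'toolz',round((p[2]-z)*100,2))
"
```

```text
t 9.65 tcp [0.6927 0.0147 0.1755] yawy 79.3 F [ 0.1  1.1 -1.3] gap -0.0002
case xy of tcp 0.1222844324717184 0.001501619133766535
90 toolx 1.23 toolz 0.5
80 toolx 3.51 toolz 0.45
70 toolx 5.76 toolz 0.8
60 toolx 7.92 toolz 1.54
50 toolx 9.91 toolz 2.64
40 toolx 11.69 toolz 4.07
30 toolx 13.19 toolz 5.79
20 toolx 14.37 toolz 7.74
10 toolx 15.19 toolz 9.86
0 toolx 15.63 toolz 12.1
```

>>> carry_out:
  steps:
    - [[0, 0, 0], [1.2, 0, 0.5], 255]
    - [[0, 0, 0], [2.4, 0, 0.5], 255]
    - [[0, 0, 0], [3.5, 0, 0.5], 255]
    - [[0, 0, 0], [4.7, 0, 0.6], 255]
    - [[0, 0, 0], [5.8, 0, 0.8], 255]
    - [[0, 0, 0], [6.9, 0, 1.1], 255]
    - [[0, 0, 0], [7.9, 0, 1.5], 255]
    - [[0, 0, 0], [9, 0, 2.1], 255]

```text
clock: 10.65
tcp_pos: [0.6036, 0.0315, 0.1536]
orientation: [0.001, 0.093, 0.996, 0.0]
wrist_force: [0.6, -0.1, 1.8]
finger_gap: 0.0001
grip_force: 0.8
```

>>> carry_out:
  steps:
    - [[0, 0, 0], [0.9, 0, 0.6], 255]
    - [[0, 0, 0], [1.8, 0, 1.2], 255]
    - [[0, 0, 0], [2.7, 0, 2], 255]
    - [[0, 0, 0], [3.5, 0, 2.8], 255]
    - [[0, 0, 0], [4.2, 0, 3.7], 255]
    - [[0, 0, 0], [4.8, 0, 4.7], 255]
    - [[0, 0, 0], [5.4, 0, 5.7], 255]
    - [[0, 0, 0], [5.7, 0, 6.3], 255]

```text
clock: 11.65
tcp_pos: [0.5472, 0.0419, 0.0892]
orientation: [-0.0, 0.093, 0.996, -0.0]
wrist_force: [-0.0, -0.4, 1.5]
finger_gap: 0.0001
grip_force: 0.5
```

```bash
python3 -c "
from h import *
a,S=cloud('scene'); cv2.imwrite('pics/s5.png',cv2.resize(a[150:320,220:440],None,fx=2.5,fy=2.5)[:,:,::-1])
plan()
s=env.get_state(); c0=np.array([.572,.0345]); cx=np.array([.985,-.174])
p=s['tcp_pos']; u=(p[:2]-c0)@cx; print(u)
for t in range(20,-1,-5):
    a=np.radians(t); r=.13
    x=.085-r*np.cos(a)+.014*np.sin(a)+.011; z=.06+r*np.sin(a)+.014*np.cos(a)-.0195
    print(t,'toolx',round((u-x)*100,2),'toolz',round((p[2]-z)*100,2))
"
```

```text
t 11.7 tcp [0.5466 0.042  0.0887] yawy 79.4 F [ 0.7  0.8 -0.2] gap 0.0003
-0.02636128964452548
20 toolx -0.5 toolz -0.94
15 toolx -0.04 toolz 0.1
10 toolx 0.32 toolz 1.18
5 toolx 0.59 toolz 2.29
0 toolx 0.76 toolz 3.42
```

View pics/s5.png

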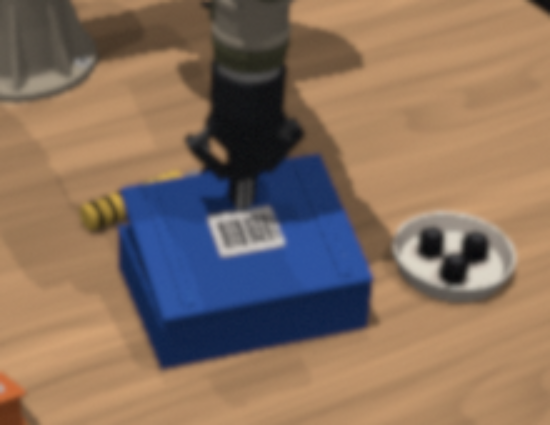

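The lid is almost down, the fingers are pressing it behind the label, and the dish at (455,255) is untouched. Pressing the last 3.5 cm gently.

>>> carry_out:
  steps:
    - [[0, 0, 0], [0.2, 0, 0.8], 255]
    - [[0, 0, 0], [0.4, 0, 1.5], 255]
    - [[0, 0, 0], [0.5, 0, 2.1], 255]
    - [[0, 0, 0], [0.6, 0, 2.7], 255]
    - [[0, 0, 0], [0.7, 0, 3.1], 255]
    - [[0, 0, 0], [0.7, 0, 3.3], 255]
    - [[0, 0, 0], [0.7, 0, 3.5], 255]
    - [[0, 0, 0], [0.7, 0, 3.5], 255]

```text
clock: 12.7
tcp_pos: [0.5409, 0.0431, 0.0551]
orientation: [0.0, 0.093, 0.996, -0.0]
wrist_force: [0.8, 0.9, 0.7]
finger_gap: -0.0001
grip_force: 0.0
```

```bash
python3 -c "
from h import *
plan()
a,S=cloud('scene'); im=cv2.cvtColor(a,cv2.COLOR_RGB2HSV)
k=(abs(S[...,0]-.572)<.12)&(abs(S[...,1]-.0345)<.14)&(S[...,2]>.04)&(S[...,2]<.12)&(im[...,0]>100)&(im[...,0]<130)&(im[...,1]>120)
q=S[k]; u=(q[:,:2]-[.572,.0345])@[.985,-.174]
for lo in np.arange(-.09,.09,.03): m=(u>lo)&(u<lo+.03); print(lo.round(2),m.sum(),np.percentile(q[m,2],[50,90]).round(4))
"
```

```text
t 12.7 tcp [0.5409 0.0431 0.0551] yawy 79.4 F [0.8 0.9 0.7] gap -0.0001
-0.09 333 [0.0747 0.0772]
-0.06 512 [0.0746 0.0773]
-0.03 453 [0.0741 0.0773]
0.0 480 [0.0734 0.0763]
0.03 722 [0.0728 0.0755]
0.06 1319 [0.067  0.0737]
```

```bash
python3 -c "
from h import *
plan((.4386,-.2889,.20,79.5))"
```

```text
t 12.75 tcp [0.541  0.0431 0.0551] yawy 79.4 F [-0.8 -0.4 -0.1] gap -0.0001
[-0.0, 0.0, -0.1] [3.93, -34.53, -14.48]
```

>>> carry_out:
  steps:
    - [[0, 0, 0], [0, 0, 0.2], 255]
    - [[0, 0, 0], [0, 0, 0.4], 255]
    - [[0, 0, 0], [0, 0, 0.4], 255]
    - [[0, 0, 0], [0, 0, 0.4], 255]
    - [[0, 0, 0], [0, 0, -5], 255]
    - [[0, 0, 0], [0, 0, -10], 0]
    - [[0, 0, 0], [0, 0, -14.5], 0]
    - [[0, 0, 0], [0, 0, -14.5], 0]

```text
clock: 13.75
tcp_pos: [0.5436, 0.043, 0.2043]
orientation: [0.004, 0.093, 0.996, 0.0]
wrist_force: [0.1, 0.7, 0.1]
finger_gap: 0.0544
grip_force: 0.0
```

```bash
python3 -c "
from h import *
plan((.4386,-.2889,.20,79.5))
a,S=cloud('scene'); im=cv2.cvtColor(a,cv2.COLOR_RGB2HSV)
k=(abs(S[...,0]-.572)<.12)&(abs(S[...,1]-.0345)<.14)&(S[...,2]>.04)&(S[...,2]<.12)&(im[...,0]>100)&(im[...,0]<130)&(im[...,1]>120)
q=S[k]; u=(q[:,:2]-[.572,.0345])@[.985,-.174]
for lo in np.arange(-.09,.09,.03): m=(u>lo)&(u<lo+.03); print(lo.round(2),m.sum(),np.percentile(q[m,2],[50,90]).round(4))
k=(abs(S[...,0]-.572)<.06)&(abs(S[...,1]-.0345)<.07)&(S[...,2]>.06)&(S[...,2]<.09)&(im[...,1]<70)&(im[...,2]>100);print('label',cv2.minAreaRect((S[k][:,:2]*1000).astype(np.float32)),np.median(S[k],0))
"
```

```text
t 13.75 tcp [0.5436 0.043  0.2043] yawy 79.4 F [0.1 0.7 0.1] gap 0.0544
[0.0, 0.5, -0.1] [4.19, -34.56, 0.37]
-0.09 387 [0.072  0.0746]
-0.06 572 [0.072  0.0746]
-0.03 413 [0.072  0.0749]
0.0 480 [0.072  0.0749]
0.03 692 [0.0722 0.0748]
0.06 1306 [0.0669 0.0737]
label ((568.241943359375, 34.237979888916016), (75.49130249023438, 65.36396026611328), 80.84326171875) [0.56919328 0.0345993  0.07315557]
```

The lid is now flat, 72 mm across its whole depth, so it is closed. Moving above the scanner.

>>> carry_out:
  steps:
    - [[0, 0, 0], [4.2, -34.5, 0], 0]
    - [[0, 0, 0], [4.2, -34.5, 0], 0]
    - [[0, 0, 0], [4.2, -34.5, 0], 0]
    - [[0, 0, 0], [4.2, -34.5, 0], 0]
    - [[0, 0, 0], [4.2, -34.5, 0], 0]
    - [[0, 0, 0], [4.2, -34.5, 0], 0]
    - [[0, 0, 0], [4.2, -34.5, 0], 0]
    - [[0, 0, 0], [4.2, -34.5, 0], 0]

```text
clock: 14.8
tcp_pos: [0.4352, -0.2872, 0.1988]
orientation: [-0.001, 0.093, 0.996, 0.001]
wrist_force: [0.1, 0.4, 0.4]
finger_gap: 0.0853
grip_force: 0.0
```

```bash
python3 -c "
from h import *
plan((.4386,-.2889,.083,79.5))"
```

```text
t 14.8 tcp [ 0.4352 -0.2872  0.1988] yawy 79.3 F [0.1 0.4 0.4] gap 0.0853
[0.1, -0.1, -0.2] [-0.39, -0.12, 11.58]
```

>>> carry_out:
  steps:
    - [[0, 0, 0], [-0.2, -0.1, 4], 0]
    - [[0, 0, 0], [-0.2, -0.1, 8], 0]
    - [[0, 0, 0], [-0.2, -0.1, 10.5], 0]
    - [[0, 0, 0], [-0.2, -0.1, 11.5], 0]
    - [[0, 0, 0], [-0.2, -0.1, 11.5], 0]
    - [[0, 0, 0], [-0.2, -0.1, 11.5], 255]
    - [[0, 0, 0], [-0.2, -0.1, 11.5], 255]
    - [[0, 0, 0], [-0.2, -0.1, 11.5], 255]
  force: 50

```text
clock: 15.8
tcp_pos: [0.4383, -0.2901, 0.0863]
orientation: [0.001, 0.093, 0.996, -0.001]
wrist_force: [1.0, 0.9, 3.0]
finger_gap: 0.0414
grip_force: 51.6
```

```bash
python3 -c "
from h import *
b,Q=cloud('top'); a,S=cloud('scene')
A=cv2.resize(a[180:300,130:260],(400,369),interpolation=2);B=cv2.resize(b[170:290,330:460],(400,369),interpolation=2)
cv2.imwrite('pics/s6.png',np.hstack([A,B])[:,:,::-1])
plan()"
```

```text
t 15.9 tcp [ 0.4383 -0.2901  0.0863] yawy 79.3 F [-0.5  1.   6. ] gap 0.0418
```

View pics/s6.png

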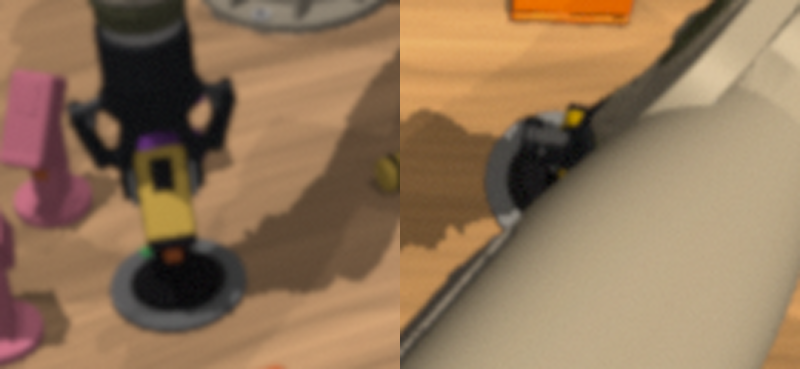

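The left half shows the fingers on the head's sides and the foot concentric on the pad at (178,285), with 41.8 mm of gap and 52 N. Lifting, then going to the lid label.

```bash
python3 -c "
from h import *
plan((.4383,-.2901,.2,79.3),(.448,.057,.2,79.3))"
```

```text
t 15.9 tcp [ 0.4383 -0.2901  0.0863] yawy 79.3 F [-0.5  1.   6. ] gap 0.0418
[-0.1, 0.1, 0.0] [-0.02, -0.01, -11.37]
[-0.1, 0.1, 0.0] [5.45, 34.28, -11.42]
```

>>> carry_out:
  steps:
    - [[0, 0, 0], [0, 0, -1], 255]
    - [[0, 0, 0], [0, 0, -3], 255]
    - [[0, 0, 0], [0, 0, -7], 255]
    - [[0, 0, 0], [0, 0, -11.4], 255]
    - [[0, 0, 0], [0, 0, -11.4], 255]
    - [[0, 0, 0], [1.4, 8.6, -11.4], 255]
    - [[0, 0, 0], [2.7, 17.1, -11.4], 255]
    - [[0, 0, 0], [4.3, 25.7, -11.4], 255]

```text
clock: 16.9
tcp_pos: [0.4406, -0.1001, 0.1975]
orientation: [-0.001, 0.093, 0.996, 0.001]
wrist_force: [1.9, -0.0, -3.3]
finger_gap: 0.0414
grip_force: 52.5
```

```bash
python3 -c "
from h import *
plan((.448,.057,.2,79.3))"
```

```text
t 16.9 tcp [ 0.4406 -0.1001  0.1975] yawy 79.3 F [ 1.9 -0.  -3.3] gap 0.0414
[0.0, -0.2, -0.0] [2.2, 15.57, -0.23]
```

>>> carry_out:
  steps:
    - [[0, 0, 0], [0.6, 4, 0], 255]
    - [[0, 0, 0], [1.1, 8, 0], 255]
    - [[0, 0, 0], [1.7, 12, 0], 255]
    - [[0, 0, 0], [2.1, 14.5, 0], 255]
    - [[0, 0, 0], [2.2, 15.6, 0], 255]
    - [[0, 0, 0], [2.2, 15.6, 0], 255]
    - [[0, 0, 0], [2.2, 15.6, 0], 255]
    - [[0, 0, 0], [2.2, 15.6, 0], 255]

```text
clock: 17.9
tcp_pos: [0.4492, 0.0545, 0.199]
orientation: [-0.0, 0.093, 0.996, -0.0]
wrist_force: [-0.1, 0.2, -3.8]
finger_gap: 0.0411
grip_force: 52.8
```

```bash
python3 -c "
from h import *
plan((.448,.057,.2,79.3))
a,S=cloud('scene'); hs=cv2.cvtColor(a,cv2.COLOR_RGB2HSV)
p=env.get_state()['tcp_pos']; f=np.array([.983,-.182])
n=(np.linalg.norm(S[...,:2]-p[:2],axis=-1)<.1)
k=n&(S[...,2]>.11)&(S[...,2]<.16)&(hs[...,2]<90); 
def r(nm,k):
    q=S[k]; d=q[:,:2]-p[:2]; print(nm,len(q),'along',np.percentile(d@f,[2,50,98]).round(4),'lat',np.percentile(d@[.182,.983],[2,50,98]).round(4),'z',np.percentile(q[:,2],[2,50,98]).round(4))
r('foot',n&(S[...,2]>.112)&(S[...,2]<.142))
r('foot top',n&(S[...,2]>.128)&(S[...,2]<.142))
r('red',n&((hs[...,0]<12)|(hs[...,0]>172))&(hs[...,1]>130)&(S[...,2]>.15)&(S[...,2]<.25))
r('yellow',n&(hs[...,0]>18)&(hs[...,0]<35)&(hs[...,1]>140)&(S[...,2]>.15)&(S[...,2]<.3))
cv2.imwrite('pics/s7.png',cv2.resize(a[130:300,220:420],None,fx=3,fy=3,interpolation=2)[:,:,::-1])"
```

```text
t 17.9 tcp [0.4492 0.0545 0.199 ] yawy 79.3 F [-0.1  0.2 -3.8] gap 0.0411
[-0.0, -0.0, -0.0] [0.16, 0.22, -0.1]
foot 316 along [-0.0232  0.0142  0.036 ] lat [-0.0353 -0.0079  0.0314] z [0.118  0.1295 0.1397]
foot top 215 along [-0.0232  0.0111  0.0347] lat [-0.0342 -0.0054  0.0315] z [0.1282 0.1306 0.1402]
red 53 along [0.006  0.0152 0.0507] lat [-0.0188 -0.0027  0.0092] z [0.1513 0.1678 0.2034]
yellow 414 along [-0.0029  0.023   0.0437] lat [-0.0225 -0.004   0.0191] z [0.1993 0.2312 0.2664]
```

View pics/s7.png

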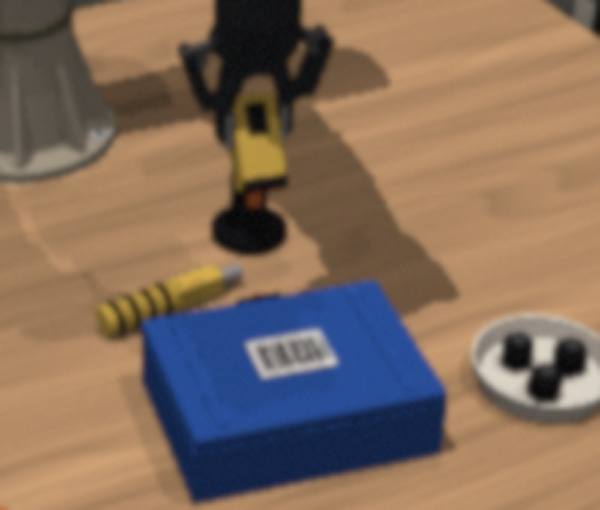

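Scanner upright over the jack handle's far side, foot at (250,228), aiming at the label at (292,352). The computed hit point is about 4 mm off, so I'll trim that and hold for a second.

>>> carry_out:
  steps:
    - [[0, 0, 0], [-0.1, 0.2, 0], 255]
    - [[0, 0, 0], [-0.1, 0.3, 0], 255]
    - [[0, 0, 0], [-0.1, 0.3, 0], 255]
    - [[0, 0, 0], [-0.1, 0.3, 0], 255]
    - [[0, 0, 0], [-0.1, 0.3, 0], 255]
    - [[0, 0, 0], [-0.1, 0.3, 0], 255]
    - [[0, 0, 0], [-0.1, 0.3, 0], 255]
    - [[0, 0, 0], [-0.1, 0.3, 0], 255]

```text
clock: 18.95
tcp_pos: [0.4507, 0.0581, 0.1991]
orientation: [0.0, 0.093, 0.996, -0.0]
wrist_force: [-0.0, 0.1, -3.9]
finger_gap: 0.0416
grip_force: 52.8
```

>>> carry_out:
  steps:
    - [[0, 0, 0], [0, 0, 0], 255]
    - [[0, 0, 0], [0, 0, 0], 255]
    - [[0, 0, 0], [0, 0, 0], 255]
    - [[0, 0, 0], [0, 0, 0], 255]
    - [[0, 0, 0], [0, 0, 0], 255]
    - [[0, 0, 0], [0, 0, 0], 255]
    - [[0, 0, 0], [0, 0, 0], 255]
    - [[0, 0, 0], [0, 0, 0], 255]

```text
clock: 19.95
tcp_pos: [0.4507, 0.0581, 0.1992]
orientation: [0.0, 0.093, 0.996, -0.0]
wrist_force: [-0.8, -0.2, -4.4]
finger_gap: 0.0414
grip_force: 52.8
```

```bash
python3 -c "
from h import *
plan((.492,-.273,.168,79.3),(.492,-.273,.2,79.3))"
```

```text
t 19.95 tcp [0.4507 0.0581 0.1992] yawy 79.4 F [-0.8 -0.2 -4.4] gap 0.0414
[-0.0, 0.0, 0.1] [-10.18, -31.78, 3.12]
[-0.0, 0.0, 0.1] [-10.18, -31.78, -0.08]
```

>>> carry_out:
  steps:
    - [[0, 0, 0], [-1, -4, 0], 255]
    - [[0, 0, 0], [-2.5, -9, 0], 255]
    - [[0, 0, 0], [-4.5, -14.5, 0], 255]
    - [[0, 0, 0], [-6.5, -20, 0], 255]
    - [[0, 0, 0], [-8, -25.5, 0.5], 255]
    - [[0, 0, 0], [-9.5, -29.5, 1.5], 255]
    - [[0, 0, 0], [-10.2, -31.5, 2.6], 255]
    - [[0, 0, 0], [-10.2, -31.8, 3.1], 255]

```text
clock: 20.95
tcp_pos: [0.4917, -0.2738, 0.1668]
orientation: [-0.001, 0.093, 0.996, 0.001]
wrist_force: [0.1, 0.7, -4.0]
finger_gap: 0.0416
grip_force: 53.5
```

```bash
python3 -c "
from h import *
plan((.492,-.273,.168,79.3))"
```

```text
t 20.95 tcp [ 0.4917 -0.2738  0.1668] yawy 79.3 F [ 0.1  0.7 -4. ] gap 0.0416
[0.1, -0.1, -0.0] [-0.01, 0.08, -0.12]
```

>>> carry_out:
  steps:
    - [[0, 0, 0], [0, 0, 0], 255]
    - [[0, 0, 0], [0, 0, 0], 255]
    - [[0, 0, 0], [0, 0, 0], 255]
    - [[0, 0, 0], [0, 0, 0], 255]
    - [[0, 0, 0], [0, 0, 0], 255]
    - [[0, 0, 0], [0, 0, 0], 255]
    - [[0, 0, 0], [0, 0, 0], 255]
    - [[0, 0, 0], [0, 0, 0], 255]

```text
clock: 21.95
tcp_pos: [0.4922, -0.2733, 0.1681]
orientation: [-0.0, 0.093, 0.996, -0.0]
wrist_force: [0.6, 0.0, -3.9]
finger_gap: 0.0413
grip_force: 53.5
```

```bash
python3 -c "
from h import *
a,S=cloud('scene'); hs=cv2.cvtColor(a,cv2.COLOR_RGB2HSV)
p=env.get_state()['tcp_pos']; f=np.array([.983,-.182])
n=(np.linalg.norm(S[...,:2]-p[:2],axis=-1)<.1); b=p[2]-.0785
def r(nm,k):
    q=S[k]; d=q[:,:2]-p[:2]; print(nm,len(q),'along',np.percentile(d@f,[2,50,98]).round(4),'lat',np.percentile(d@[.182,.983],[2,50,98]).round(4),'z-b',np.percentile(q[:,2]-b,[2,50,98]).round(4))
r('foot',n&(S[...,2]>b-.004)&(S[...,2]<b+.02))
r('yellow',n&(hs[...,0]>18)&(hs[...,0]<35)&(hs[...,1]>140)&(S[...,2]>.12)&(S[...,2]<.3))
k=(hs[...,1]<60)&(abs(S[...,0]-.6145)<.03)&(abs(S[...,1]+.298)<.045)&(S[...,2]>.02)&(S[...,2]<.06); print('label',np.median(S[k],0),cv2.minAreaRect((S[k][:,:2]*1000).astype(np.float32)))
k=(np.hypot(S[...,0]-.434,S[...,1]+.286)<.08)&(S[...,2]>.004)&(S[...,2]<.012)
k=cv2.morphologyEx(k.astype(np.uint8),cv2.MORPH_OPEN,np.ones((2,2)))>0; c=(S[k][:,:2]*1000).astype(np.float32); print('pad',len(c),cv2.minEnclosingCircle(c),cv2.minAreaRect(c))
plan((.4383,-.2901,.2,79.3),(.4383,-.2901,.088,79.3))"
```

```text
foot 398 along [-0.024   0.0141  0.0363] lat [-0.033  -0.0017  0.0322] z-b [-0.0011  0.009   0.0177]
yellow 463 along [-0.0022  0.0231  0.0421] lat [-0.0205 -0.001   0.0192] z-b [0.0884 0.1127 0.1452]
label [ 0.61397988 -0.29864771  0.03818416] ((613.5735473632812, -298.49884033203125), (65.3927001953125, 38.981346130371094), 88.75579833984375)
pad 528 ((443.03985595703125, -286.1528015136719), 62.78520965576172) ((432.67657470703125, -293.01690673828125), (88.46703338623047, 110.06056213378906), 37.74348068237305)
t 22.0 tcp [ 0.4921 -0.2733  0.1681] yawy 79.3 F [ 0.3  0.4 -3.2] gap 0.0414
[-0.0, -0.0, 0.0] [4.98, -2.65, -3.19]
[-0.0, -0.0, 0.0] [4.98, -2.65, 8.01]
```

>>> carry_out:
  steps:
    - [[0, 0, 0], [0, 0, 0], 255]
    - [[0, 0, 0], [0, 0, 0], 255]
    - [[0, 0, 0], [0, 0, 0], 255]
    - [[0, 0, 0], [0, 0, 0], 255]
    - [[0, 0, 0], [0, 0, 0], 255]
    - [[0, 0, 0], [0, 0, 0], 255]
    - [[0, 0, 0], [0, 0, 0], 255]
    - [[0, 0, 0], [0, 0, 0], 255]

```text
clock: 23.0
tcp_pos: [0.4922, -0.2733, 0.1682]
orientation: [0.0, 0.093, 0.996, -0.0]
wrist_force: [0.1, -0.6, -3.9]
finger_gap: 0.0416
grip_force: 53.5
```

>>> carry_out:
  steps:
    - [[0, 0, 0], [1.5, -0.7, 0], 255]
    - [[0, 0, 0], [3.5, -1.6, 0], 255]
    - [[0, 0, 0], [5.2, -2.5, 0], 255]
    - [[0, 0, 0], [5.2, -2.5, 1.5], 255]
    - [[0, 0, 0], [5.2, -2.5, 3.5], 255]
    - [[0, 0, 0], [5.2, -2.5, 5.5], 255]
    - [[0, 0, 0], [5.2, -2.5, 6.5], 255]
    - [[0, 0, 0], [5.2, -2.5, 7], 255]

```text
clock: 24.0
tcp_pos: [0.4362, -0.288, 0.0974]
orientation: [-0.0, 0.093, 0.996, 0.0]
wrist_force: [-0.6, 0.2, -3.1]
finger_gap: 0.0419
grip_force: 53.5
```

```bash
python3 -c "
from h import *
plan((.436,-.288,.0865,79.3))"
```

```text
t 24.0 tcp [ 0.4362 -0.288   0.0974] yawy 79.4 F [-0.6  0.2 -3.1] gap 0.0419
[0.0, -0.0, 0.1] [0.02, -0.01, 1.09]
```

>>> carry_out:
  steps:
    - [[0, 0, 0], [0, 0, 0.5], 255]
    - [[0, 0, 0], [0, 0, 0.8], 255]
    - [[0, 0, 0], [0, 0, 1], 255]
    - [[0, 0, 0], [0, 0, 1.1], 255]
    - [[0, 0, 0], [0, 0, 1.1], 255]
    - [[0, 0, 0], [0, 0, 1.1], 255]
    - [[0, 0, 0], [0, 0, 1.1], 200]
    - [[0, 0, 0], [0, 0, 1.1], 60]

```text
clock: 25.0
tcp_pos: [0.4369, -0.2886, 0.0877]
orientation: [0.001, 0.093, 0.996, -0.0]
wrist_force: [-0.6, -0.7, -0.7]
finger_gap: 0.0582
grip_force: 0.0
```

>>> carry_out:
  steps:
    - [[0, 0, 0], [0, 0, 0], 0]
    - [[0, 0, 0], [0, 0, 0], 0]
    - [[0, 0, 0], [0, 0, 0], 0]
    - [[0, 0, 0], [0, 0, -2], 0]
    - [[0, 0, 0], [0, 0, -6], 0]
    - [[0, 0, 0], [0, 0, -11], 0]
    - [[0, 0, 0], [0, 0, -15], 0]
    - [[0, 0, 0], [0, 0, -15], 0]

```text
clock: 26.0
tcp_pos: [0.438, -0.2896, 0.2409]
orientation: [0.003, 0.093, 0.996, -0.002]
wrist_force: [-0.0, -0.3, -0.5]
finger_gap: 0.0854
grip_force: 0.0
```

```bash
python3 -c "
from h import *
a,S=cloud('scene'); cv2.imwrite('pics/s8.png',cv2.resize(a[160:350,80:440],None,fx=2.2,fy=2.2,interpolation=2)[:,:,::-1])
for nm,lo,hi in(('pad',.004,.012),('foot',.016,.025)):
    k=(np.hypot(S[...,0]-.436,S[...,1]+.287)<.075)&(S[...,2]>lo)&(S[...,2]<hi); k=cv2.morphologyEx(k.astype(np.uint8),cv2.MORPH_OPEN,np.ones((2,2)))>0
    c=(S[k][:,:2]*1000).astype(np.float32); print(nm,len(c),cv2.minEnclosingCircle(c),np.median(S[k],0))
plan()"
```

```text
pad 336 ((438.2559509277344, -286.07183837890625), 60.25827407836914) [nan nan nan]
foot 156 ((444.43646240234375, -288.2729797363281), 34.551692962646484) [ 0.45397114 -0.28973656  0.01714318]
t 26.05 tcp [ 0.4372 -0.2889  0.2388] yawy 79.4 F [ 0.7 -0.3 -0.8] gap 0.0854
```

View pics/s8.png

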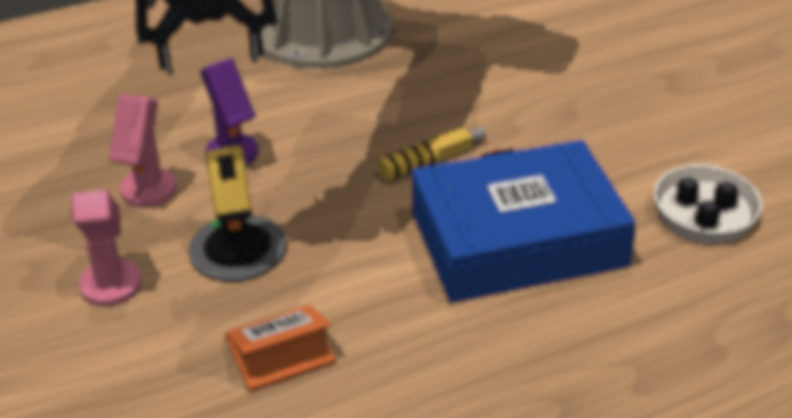

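The scanner stands upright on the pad at (238,245), the case at (520,220) is closed, the dish and handle haven't moved, and the gripper is clear. Handing in.

```bash
python3 -c "
from workcell import env
print(env.hand_in())"
```

```text
the job is handed in; nothing more can be done
None
```

The job is handed in at 26 s of the allowed 64, though the hand-in gave no verdict: the star bit is in the closed case, the scanner was held steady on both labels and stands back on its pad, and the dish and jack handle look undisturbed.

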